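# Pack and close the edge-finishing kit box

### The arm

A 7-joint arm with a two-finger parallel gripper is mounted at the origin on the work surface. World frame = base frame: x ahead of the robot, y to its left, z up, the work surface at z = 0. Lengths are in m, angles in rad, forces in N, time in s.
With the tool pointing down it reaches from about 0.425 to 0.925 m from the base axis. Payload 6.8 kg.
Tool frame: the origin (TCP) lies between the finger pads; the fingertips stand r.tcp_to_tips ahead of it and the grasp point (between the pads) lies 3 mm ahead of it (r.tcp_to_tips is the distance from the TCP to the fingertips, in m); z points along the fingers, y is the line along which they close (so a half turn about z gives the same grasp; the last joint's range is limited). The gripper opens to 85 mm and grips with 20 to 120 N. Pads are 22 mm wide; open, the fingers measure 114 mm over their backs; the gripper's body (76 mm by 85 mm) begins 54 mm behind the grasp point. The pads swing forward as they close: fully open they stand 13 mm farther back than shut.
Start: joints at [1.24, 0.477, 0.022, 1.555, -0.011, 1.109, -0.083], TCP at [0.149, -0.658, 0.253] pointing down, gripper open.
Joint ranges: [-2.96, 2.96], [-0.34, 2.1], [-1.41, 1.46], [0.24, 2.44], [-1.37, 4.51], [0.17, 1.92], [-2.96, 2.96]. Speed limits (rad/s): [2.39, 2.39, 3.14, 3.14, 3.14, 3.14, 3.14].

### API

Orientations are given as a rotation vector (axis times angle).
In Python, from bench import r gives the robot as it stands. The module is installed in compiled form; this text tells all that it offers.
- The arm moves only by the tool step_arm, never from a script. Its argument "moves" is a list of rows, each an object of numbers: "rx", "ry", "rz": the turn, a rotation vector about the tool's x, y, z in degrees; "dx", "dy", "dz": the shift along the tool's x, y, z in mm; "gripper": the opening, from -1 (shut) to 1 (fully open). In form: [{"rx": .., "ry": .., "rz": .., "dx": .., "dy": .., "dz": .., "gripper": ..}, ...]. A call has 1 to 20 rows; each row shifts and turns the commanded pose from where the row before left it, along the tool's axes as they then stand; what a row does not reach is not made up. A row lasts 1/8 s, in which the tool goes at most 62.5 mm and 10.7 degrees, less where a joint would pass 70% of its speed; a pose out of reach is approached as far as the arm can. A call is refused whole if a number of a shift passes 62.5 or a number of a turn 10.7, either way. A call with a gripper value outside its range is refused whole. The fingers move at their own pace and stop on an object; "grip_force" is the grip in N (left out, the last holds). Time passes only in rows, so rows that do not move let the fingers close. It gives the time, the measured TCP pose, the force, the opening and the grip force at its end, in the units of the state.
- r.get_obs(): the state, without advancing time (a new reading comes with each control period).
- r.grab_frame(name): name is "side" or "top"; returns the picture (400x640x3 uint8, blue, green, red); there is no depth.
- r.camera_info(name): a dict with "mtx" (3x3 intrinsics, pixels), "rvec" (rotation vector, rad) and "tvec" (3), from world to camera coordinates, as OpenCV has them. Camera axes: x right, y down, z forward; pixel columns grow to the right and rows downward; lengths in m; the calibration is good to about 2 mm. A picture is of the moment at which its call begins. camera_info takes no time and is no camera call.
- r.hand_in(): hands the job in; it is judged then, once.
The state is a dict: "clock": time; "joints": joint angles; "qvel": joint speeds; "tau": joint torques, N m; "tcp_pos": TCP position; "orientation": TCP orientation; "contact_force": force on the tool from outside, world axes, zero at the start; "moment": the same for the moment, N m; "grip_width": finger opening in m; "gripper_force": force on a finger pad.
Only numpy, scipy, OpenCV 4.12 (cv2) and the standard library are available. Lean on these libraries where they do the work, as an engineer would, in place of code of your own. Each camera call takes 0.05 s, during which the arm holds its last target. There are 200 camera calls.

### The job

Pack up the leather edge-finishing kit: put the slim dye vial from the bench upright, all the way down, into the free well of the open wooden box, and lay the wood-handled edge beveller flat in the box's tray; lower both into place rather than dropping them. Then close the hinged lid fully, and after that swing the hold-down clamp over and fully down onto the shut lid. Leave the vial already in the box, the jar and the other things on the bench where they are.

Things in the scene. Friction and masses are not known exactly. Their poses are not given: they have to be found in the camera images.
- box: Fixed open wooden case, 180 (x) by 260 (y) by 120 mm high, walls 6 mm. Origin: centre of its underside. x points level from the front wall (clamp) to the rear wall (lid hinge), roughly to the robot's left; z up. Inside, a level deck 65 mm above the bench, walls 55 mm above it: two wells toward +y, plain tray toward -y, between them a divider 6 mm thick, 12 mm high, along x at y = +18 mm.
- free_well (a point): Centre of the mouth of the free well, at deck height (65 mm above the bench), at (-42, +65) mm in the box's x, y. The well is round, 36 mm wide, 40 mm deep: its floor is 25 mm above the bench. The other, like it, at (+42, +65) mm, holds the packed vial. Axes as the box.
- tray (a point): Centre of the tray's floor (the deck, 65 mm above the bench), at (0, -55) mm in the box's x, y. The tray reaches from x = -84 to +84 and y = -124 to +15 mm in the box frame. Axes as the box.
- lid_hinge (a point): Middle of the lid's hinge line, at (+90, 0, 120) mm in the box frame; the line runs along the box's y. The lid is a plate 180 (from the hinge) by 260 by 12 mm, 0.28 kg; its 12 mm lies outward of the hinge line: shut, its top is 132 mm above the bench. Axes as the box.
- lid (a joint): Lid angle, rad: 0 shut (level on the rim), 1.57 upright, 1.6 to 1.85 at the start. At angle q the free edge is 180 mm from the hinge line, 180 cos q toward the box's -x and 180 sin q up. Stiff hinge: it stays where it is left; pushing it shut takes up to about 0.6 N m.
- lid_edge (a point): Middle of the outer-face corner of the lid's free edge, 180 mm from the hinge line along the lid and 12 mm out from its inner face. Moves with the lid.
- clamp (a joint): Clamp arm angle, rad: 0 fully down (arm level along the box's +x, rubber foot on the shut lid), 1.57 upright, 1.95 to 2.4 at the start (leaning out from the front wall). Stiff hinge along the box's y: stays where it is left, takes up to about 0.3 N m to swing. Close it only after the lid.
- clamp_pivot (a point): Clamp hinge, at (-108, 0, 142) mm in the box frame, outside the front wall. Axes as the box.
- clamp_bar (a point): Middle of the clamp's black cross-bar handle, 16 mm thick, 80 mm long along the box's y; 100 mm along the steel arm (20 mm wide, 12 mm thick) from the pivot and 30 mm off the arm's outer side. When the clamp is down the bar is above the arm, 172 mm above the bench. Moves with the clamp.
- vial: Slim amber glass dye vial with a black cap, standing on the bench: 30 mm diameter, 90 mm tall, glass up to 78 mm then a cap 26 mm wide, about 70 g. Origin: centre of its underside; z along its axis, up.
- packed_vial: An identical vial already standing in the other well; leave it there. Origin as for the vial.
- beveller: Edge beveller lying on the bench: light wooden handle 75 mm long, 24 wide, 24 thick, thin steel shank and flat tip; 125 mm overall, about 80 g. Origin: under the middle of its length. x runs from handle to tip (handle from x = -62 to +12 mm), z up. At the start the handle points roughly to the robot's right (x to its left).
- beveller_mid (a point): Middle of the beveller's length, on its axis, 12 mm above its underside. Axes as the beveller.
- beveller_grip (a point): Middle of the handle, 12 mm above its underside and 25 mm from the beveller's middle toward the handle end. Axes as the beveller.
- jar: Stout screw-top jar, 62 mm wide, 60 mm tall, on the bench among the things to pack. Not to be moved. Origin: centre of its underside.
- wax: Pale block of wax, 90 by 60 by 30 mm, on the bench. Not to be moved. Origin: centre of its underside.
- mallet: White-headed mallet lying on the bench, handle along its x, 215 mm long, head 62 mm thick. Not to be moved. Origin: on the bench under the handle.
- spool: Dark wooden spool standing on the bench, 56 mm wide, 80 mm tall. Not to be moved. Origin: centre of its underside.
- pliers: Pliers lying on the bench, 160 mm long, 12 mm thick. Not to be moved. Origin: on the bench near the middle.
Not all that is in view belongs to the job. Leave any purple look-alike of the vial alone.

How it is judged:
By the outcome, as a careful person would: the job done as asked, in the order asked, and still so for the second after the job is handed in, with the robot touching nothing.
It also fails if it takes over 72 s, if anything falls off the work surface, if the arm or the gripper's body presses on something with over 40 N, if the wrist force passes 120 N, or if a joint passes its speed limit or range.

## Working session

There is one attempt and no reset: what is moved stays moved. The work goes in short steps, Python scripts to look and compute and a tool call to move; the robot and the scene stay as the last step left them, time stands still between calls to the robot, and variables do not carry over. Pictures are saved under pics/ and viewed, at most 12 in all, crops included, and the job is handed in when it is done.

Besides the shell and the picture viewer there is one more tool, called by a JSON object that holds its "fn" and its "kwargs". step_arm: Moves the arm, as the interface text tells. Its arguments: {"type":"object","properties":{"moves":{"type":"array","items":{"type":"object","properties":{"rx":{"type":"number"},"ry":{"type":"number"},"rz":{"type":"number"},"dx":{"type":"number"},"dy":{"type":"number"},"dz":{"type":"number"},"gripper":{"type":"number"}}}},"grip_force":{"type":"number"}},"required":["moves"]}

```bash
mkdir -p pics; python3 - <<'E'
from bench import r
import cv2
for n in("side","top"):
    cv2.imwrite(f"pics/{n}0.png",r.grab_frame(n)); i=r.camera_info(n); print(n,i)
print(r.get_obs(), r.tcp_to_tips)
E
```

```text
side {'mtx': array([[365.72162899,   0.        , 315.95615853],
       [  0.        , 365.72162899, 203.01355363],
       [  0.        ,   0.        ,   1.        ]]), 'rvec': array([ 2.30362167, -0.47669222,  0.17955927]), 'tvec': array([-0.46918545,  0.28211213,  0.91603244])}
top {'mtx': array([[508.51454264,   0.        , 319.18734446],
       [  0.        , 508.51454264, 199.78861518],
       [  0.        ,   0.        ,   1.        ]]), 'rvec': array([ 2.08864406, -2.10653816,  0.23509144]), 'tvec': array([0.04178026, 0.55287991, 1.69649331])}
{'clock': 0.1, 'joints': array([ 1.2399117 ,  0.47770378,  0.02234168,  1.55630841, -0.01151325,
        1.1093271 , -0.08307327]), 'qvel': array([-1.24056695e-04, -1.76874024e-05,  7.46021868e-04, -1.14806840e-03,
       -1.29077421e-03, -1.49347517e-04,  1.84069372e-04]), 'tau': array([ 4.75604684e-03, -5.97755706e+01,  1.61398150e+00, -2.81950361e+01,
        1.28613354e-02,  5.09495119e-03, -9.36057205e-06]), 'tcp_pos': array([ 0.14902897, -0.65784617,  0.25245071]), 'orientation': array([-3.12053079e+00, -3.49114658e-01,  4.45031023e-04]), 'contact_force': array([-0.58026853,  0.70337336,  0.11511205]), 'moment': array([-0.02161576, -0.03895596,  0.01227262]), 'gripper_force': 0.0, 'grip_width': 0.08526635346049458} 0.022
```

View pics/side0.png

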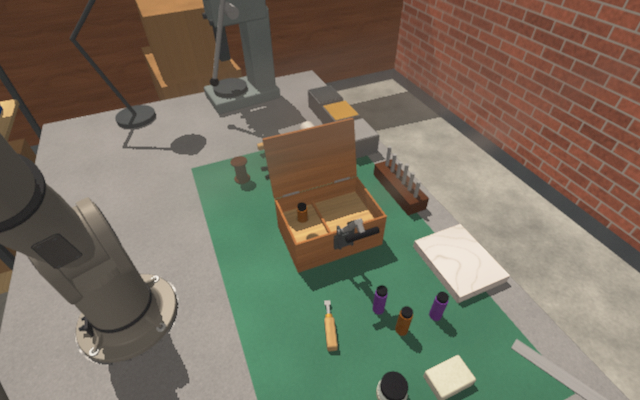

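View pics/top0.png

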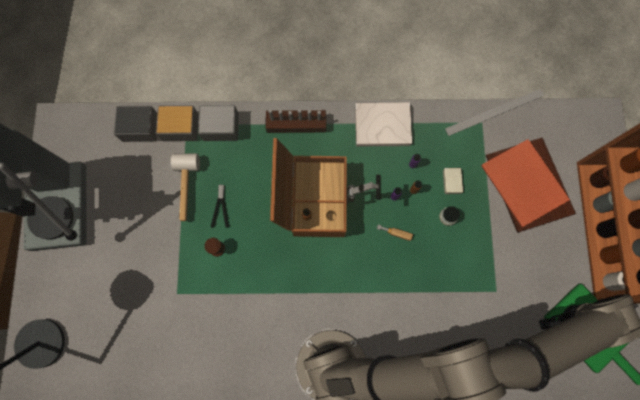

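The images show the box at the centre: side (330,220), top (320,195). The vial-like things in the side view are purple at (380,300), amber at (404,320) and purple at (439,305). In the top view they are at (395,194), (417,187) and (415,160). Only the amber one fits the description. I'll confirm it in an enlarged crop.

```bash
cat > h.py <<'E'
import numpy as np, cv2
from bench import r
I={n:r.camera_info(n) for n in("side","top")}
def ray(n,uv):
    i=I[n];R=cv2.Rodrigues(i["rvec"])[0]
    d=R.T@np.linalg.solve(i["mtx"],[uv[0],uv[1],1.]);return -R.T@i["tvec"],d/np.linalg.norm(d)
def plane(n,uv,z):
    o,d=ray(n,uv);return o+d*(z-o[2])/d[2]
def tri(us,ut):
    (a,d),(b,e)=ray("side",us),ray("top",ut)
    s,t=np.linalg.lstsq(np.c_[d,-e],b-a,rcond=None)[0]
    return (a+s*d+b+t*e)/2,np.linalg.norm(a+s*d-b-t*e)
def proj(n,P):
    i=I[n];return cv2.projectPoints(np.float64(P).reshape(-1,1,3),i["rvec"],i["tvec"],i["mtx"],None)[0][:,0]
E
python3 - <<'E'
import cv2
s=cv2.imread("pics/side0.png");t=cv2.imread("pics/top0.png")
cv2.imwrite("pics/sc.png",cv2.resize(s[120:360,255:455],None,fx=2.5,fy=2.5,interpolation=cv2.INTER_CUBIC))
cv2.imwrite("pics/tc.png",cv2.resize(t[130:250,265:465],None,fx=4,fy=4,interpolation=cv2.INTER_CUBIC))
E
```

```text
(no output)
```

View pics/sc.png

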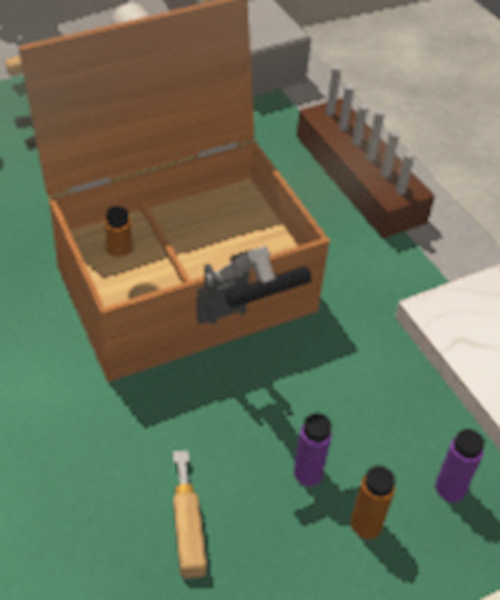

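View pics/tc.png

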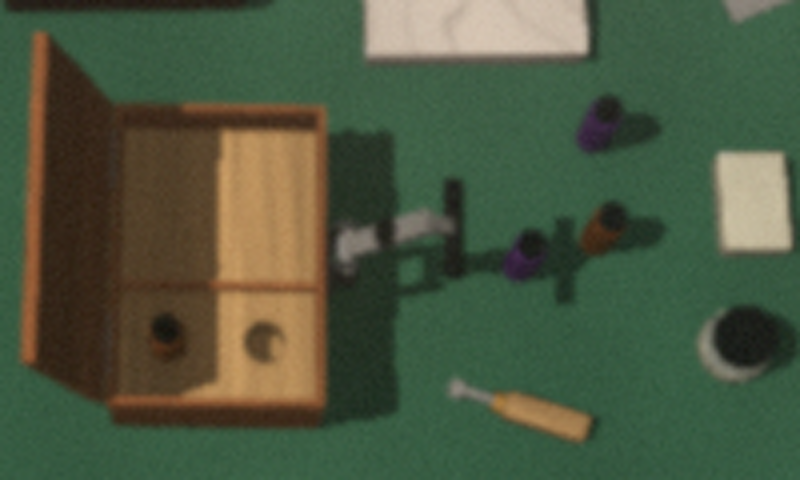

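The crops confirm it: the amber vial is at side crop (374,500) and top crop (605,228). Its neighbours are clearly purple. The free well is at top crop (265,342), the beveller runs from (455,388) to (590,435), and the clamp bar is at (453,228).

```bash
python3 - <<'E'
from h import *
np.set_printoptions(precision=4,suppress=True)
S=lambda u,v:(255+u/2.5-.3,120+v/2.5-.3)
T=lambda u,v:(265+u/4-.4,130+v/4-.4)
for n,a,b in [("rim -x-y",(327,240),(326,107)),("rim -x+y",(100,305),(323,402)),("bot -x+y",(112,378),(323,424)),
 ("well",(145,292),(265,342)),("packed cap",(117,215),(165,325)),("bar a",(308,274),(453,182)),("bar b",(232,295),(453,275)),
 ("lid top -y",(246,2),(42,35)),("lid top +y",(22,46),(28,362)),("cap",(380,478),(612,214)),("purple cap",(317,425),(534,243)),("purple2 cap",(468,443),(606,107)),
 ("bev tip",(181,458),(455,388)),("bev end",(195,568),(588,432)),("ferrule",(183,490),(497,401))]:
    p,e=tri(S(*a),T(*b));print(n,p,"err",round(e,4))
# masks
for n in("side","top"):
    im=cv2.imread(f"pics/{n}0.png");h=cv2.cvtColor(im,cv2.COLOR_BGR2HSV)
    m=cv2.inRange(h,(5,90,40),(25,255,255))
    c,_=cv2.findContours(m,0,cv2.CHAIN_APPROX_NONE)
    for q in c:
        x,y,w,hh=cv2.boundingRect(q)
        if cv2.contourArea(q)>25 and x>315 and (x+w)<440 and y>150 and w<60: print(n,(x,y,w,hh),cv2.contourArea(q),cv2.minAreaRect(q))
j=plane("top",T(745,340),.06);print("jar",j,"wax",plane("top",T(753,202),.03))
E
```

```text
rim -x-y [ 0.6903 -0.0561  0.1236] err 0.0001
rim -x+y [ 0.4344 -0.0482  0.1311] err 0.0006
bot -x+y [ 0.4372 -0.0536  0.0111] err 0.0032
well [ 0.4988 -0.0027  0.0705] err 0.0027
packed cap [0.5034 0.0819 0.1117] err 0.0021
bar a [ 0.6    -0.1525  0.2091] err 0.0026
bar b [ 0.5235 -0.1496  0.2126] err 0.0042
lid top -y [0.6991 0.1711 0.2854] err 0.001
lid top +y [0.4407 0.1775 0.2951] err 0.0039
cap [ 0.6035 -0.3016  0.0876] err 0.0003
purple cap [ 0.5781 -0.2332  0.0906] err 0.001
purple2 cap [ 0.7005 -0.3019  0.0829] err 0.0012
bev tip [ 0.4675 -0.1706  0.0089] err 0.0011
bev end [ 0.4279 -0.2838  0.0213] err 0.0059
ferrule [ 0.4541 -0.2063  0.0148] err 0.0
side (324, 313, 14, 38) 329.0 ((330.3414611816406, 331.57318115234375), (37.65715408325195, 10.711859703063965), 83.6598129272461)
side (395, 310, 18, 26) 218.0 ((402.5588684082031, 323.2353210449219), (13.58798885345459, 23.8798828125), 19.653823852539062)
side (374, 160, 54, 55) 856.5 ((399.2294921875, 186.74972534179688), (66.4036865234375, 25.51156997680664), 45.78482437133789)
top (388, 228, 25, 12) 145.5 ((399.7000732421875, 233.4000244140625), (24.981992721557617, 7.273238182067871), 18.434947967529297)
top (410, 183, 11, 10) 44.0 ((414.3415222167969, 188.5731964111328), (7.808688640594482, 9.526599884033203), 38.65980529785156)
jar [ 0.4976 -0.4154  0.06  ] wax [ 0.6285 -0.4385  0.03  ]
```

```bash
python3 - <<'E'
from h import *
np.set_printoptions(precision=4,suppress=True)
T=lambda u,v:(265+u/4-.4,130+v/4-.4)
for n,p,z in [("f-y",(326,107),.12),("f+y",(323,402),.12),("r-y",(113,105),.12),("r+y",(113,405),.12),("well",(265,342),.065),("cap",(612,214),.09),("packed",(165,325),.115)]:
    print(n,plane("top",T(*p),z))
im={n:cv2.imread(f"pics/{n}0.png") for n in("side","top")}
def mask(n,lo,hi,box):
    x,y,w,h=box;m=cv2.inRange(cv2.cvtColor(im[n],cv2.COLOR_BGR2HSV),lo,hi);k=np.zeros_like(m);k[y:y+h,x:x+w]=m[y:y+h,x:x+w]
    c=max(cv2.findContours(k,0,cv2.CHAIN_APPROX_NONE)[0],key=cv2.contourArea);return c
cs=mask("side",(5,90,40),(25,255,255),(320,305,25,55));ct=mask("top",(5,90,40),(25,255,255),(385,225,32,18))
for n,c in(("side",cs),("top",ct)):
    M=cv2.moments(c);uv=(M["m10"]/M["m00"],M["m01"]/M["m00"]);print(n,uv,plane(n,uv,.016))
    P=np.array([plane(n,q,.016)[:2] for q in c[:,0]]);print(" rect",cv2.minAreaRect(P.astype(np.float32)*1000))
Ms=cv2.moments(cs);Mt=cv2.moments(ct);print(tri((Ms["m10"]/Ms["m00"],Ms["m01"]/Ms["m00"]),(Mt["m10"]/Mt["m00"],Mt["m01"]/Mt["m00"])))
# vial body axis, side: cast at base
c=mask("side",(5,90,40),(25,255,255),(393,305,22,35));print("side vial bottom",c[:,0,1].max(), [plane("side",(401.3,v),0)for v in(334,336)])
E
```

```text
f-y [ 0.6915 -0.0563  0.12  ]
f+y [ 0.4366 -0.0488  0.12  ]
r-y [0.6951 0.1256 0.12  ]
r+y [0.4356 0.1246 0.12  ]
well [ 0.4986 -0.0026  0.065 ]
cap [ 0.6027 -0.3011  0.09  ]
packed [0.5037 0.0817 0.115 ]
side (330.418946301925, 332.46149949341435) [ 0.4416 -0.2482  0.016 ]
 rect ((443.0621337890625, -244.4959716796875), (92.8420639038086, 24.89629364013672), 71.14153289794922)
top (400.06758304696444, 233.39977090492553) [ 0.4409 -0.2448  0.016 ]
 rect ((440.93511962890625, -243.55665588378906), (86.63446044921875, 25.995447158813477), 70.60714721679688)
(array([ 0.4423, -0.2458,  0.0104]), np.float64(0.0009496450435731632))
side vial bottom 335 [array([ 0.5982, -0.3118,  0.    ]), array([ 0.5955, -0.316 ,  0.    ])]
```

{"fn": "step_arm", "kwargs": {"moves": [{"rz": -9.5, "gripper": 0.2}, {"rz": -9.5}, {"rz": -9.5}, {"rz": -9.5}, {"rz": -9.5}, {"rz": -9.5}, {"rz": -9.6}, {"rz": -9.6}, {"dx": 30.4, "dy": 37.3}, {"dx": 30.4, "dy": 37.3}, {"dx": 30.4, "dy": 37.3}, {"dx": 30.4, "dy": 37.3}, {"dx": 30.4, "dy": 37.3}, {"dx": 30.4, "dy": 37.3}, {"dx": 30.4, "dy": 37.3}, {"dx": 30.4, "dy": 37.3}, {"dx": 30.4, "dy": 37.3}, {"dx": 30.4, "dy": 37.3}], "grip_force": 30}}

```text
invalid input at $.moves[0]: expected keys rx, ry, rz, dx, dy, dz, gripper
```

{"fn": "step_arm", "kwargs": {"moves": [{"rx": 0, "ry": 0, "rz": -9.5, "dx": 0, "dy": 0, "dz": 0, "gripper": 0.2}, {"rx": 0, "ry": 0, "rz": -9.5, "dx": 0, "dy": 0, "dz": 0, "gripper": 0.2}, {"rx": 0, "ry": 0, "rz": -9.5, "dx": 0, "dy": 0, "dz": 0, "gripper": 0.2}, {"rx": 0, "ry": 0, "rz": -9.5, "dx": 0, "dy": 0, "dz": 0, "gripper": 0.2}, {"rx": 0, "ry": 0, "rz": -9.5, "dx": 0, "dy": 0, "dz": 0, "gripper": 0.2}, {"rx": 0, "ry": 0, "rz": -9.5, "dx": 0, "dy": 0, "dz": 0, "gripper": 0.2}, {"rx": 0, "ry": 0, "rz": -9.6, "dx": 0, "dy": 0, "dz": 0, "gripper": 0.2}, {"rx": 0, "ry": 0, "rz": -9.6, "dx": 0, "dy": 0, "dz": 0, "gripper": 0.2}, {"rx": 0, "ry": 0, "rz": 0, "dx": 36.4, "dy": 44.8, "dz": 0, "gripper": 0.2}, {"rx": 0, "ry": 0, "rz": 0, "dx": 36.4, "dy": 44.8, "dz": 0, "gripper": 0.2}, {"rx": 0, "ry": 0, "rz": 0, "dx": 36.4, "dy": 44.8, "dz": 0, "gripper": 0.2}, {"rx": 0, "ry": 0, "rz": 0, "dx": 36.4, "dy": 44.8, "dz": 0, "gripper": 0.2}, {"rx": 0, "ry": 0, "rz": 0, "dx": 36.4, "dy": 44.8, "dz": 0, "gripper": 0.2}, {"rx": 0, "ry": 0, "rz": 0, "dx": 36.4, "dy": 44.8, "dz": 0, "gripper": 0.2}, {"rx": 0, "ry": 0, "rz": 0, "dx": 36.4, "dy": 44.8, "dz": 0, "gripper": 0.2}, {"rx": 0, "ry": 0, "rz": 0, "dx": 36.4, "dy": 44.8, "dz": 0, "gripper": 0.2}], "grip_force": 30}}

```text
clock: 2.1
tcp_pos: [0.5137, -0.3724, 0.253]
orientation: [-2.241, -2.201, 0.001]
contact_force: [-0.1, -1.0, 0.2]
grip_width: 0.0514
gripper_force: 0.0
```

{"fn": "step_arm", "kwargs": {"moves": [{"rx": 0, "ry": 0, "rz": 0, "dx": 24, "dy": 29, "dz": 0, "gripper": 0.2}, {"rx": 0, "ry": 0, "rz": 0, "dx": 24, "dy": 29, "dz": 0, "gripper": 0.2}, {"rx": 0, "ry": 0, "rz": 0, "dx": 24, "dy": 29, "dz": 20, "gripper": 0.2}, {"rx": 0, "ry": 0, "rz": 0, "dx": 0, "dy": 0, "dz": 40, "gripper": 0.2}, {"rx": 0, "ry": 0, "rz": 0, "dx": 0, "dy": 0, "dz": 20, "gripper": 0.2}, {"rx": 0, "ry": 0, "rz": 0, "dx": 0, "dy": 0, "dz": 0, "gripper": 0.2}]}}

```text
clock: 2.85
tcp_pos: [0.5995, -0.3037, 0.1715]
orientation: [-2.24, -2.198, 0.003]
contact_force: [0.8, -1.2, 0.4]
grip_width: 0.0513
gripper_force: 0.0
```

{"fn": "step_arm", "kwargs": {"moves": [{"rx": 0, "ry": 0, "rz": 0, "dx": 2.4, "dy": 3.5, "dz": 30, "gripper": 0.2}, {"rx": 0, "ry": 0, "rz": 0, "dx": 0, "dy": 0, "dz": 36, "gripper": 0.2}, {"rx": 0, "ry": 0, "rz": 0, "dx": 0, "dy": 0, "dz": 35, "gripper": 0.2}, {"rx": 0, "ry": 0, "rz": 0, "dx": 0, "dy": 0, "dz": 0, "gripper": 0.2}]}}

```text
clock: 3.35
tcp_pos: [0.6031, -0.3014, 0.0712]
orientation: [-2.241, -2.198, 0.003]
contact_force: [-0.9, -0.1, -0.3]
grip_width: 0.0514
gripper_force: 0.0
```

{"fn": "step_arm", "kwargs": {"moves": [{"rx": 0, "ry": 0, "rz": 0, "dx": 0, "dy": 0, "dz": 0, "gripper": -0.5}, {"rx": 0, "ry": 0, "rz": 0, "dx": 0, "dy": 0, "dz": 0, "gripper": -0.5}, {"rx": 0, "ry": 0, "rz": 0, "dx": 0, "dy": 0, "dz": 0, "gripper": -0.5}, {"rx": 0, "ry": 0, "rz": 0, "dx": 0, "dy": 0, "dz": 0, "gripper": -0.5}]}}

```text
clock: 3.85
tcp_pos: [0.6061, -0.3017, 0.0747]
orientation: [2.239, 2.198, 0.002]
contact_force: [-1.6, -0.6, 7.6]
grip_width: 0.0291
gripper_force: 30.5
```

{"fn": "step_arm", "kwargs": {"moves": [{"rx": 0, "ry": 0, "rz": 0, "dx": 0, "dy": 0, "dz": -20, "gripper": -0.5}, {"rx": 0, "ry": 0, "rz": 0, "dx": 0, "dy": 0, "dz": -45, "gripper": -0.5}, {"rx": 0, "ry": 0, "rz": 0, "dx": 0, "dy": 0, "dz": -50, "gripper": -0.5}, {"rx": 0, "ry": 0, "rz": 0, "dx": 0, "dy": 0, "dz": -50, "gripper": -0.5}, {"rx": 0, "ry": 0, "rz": 0, "dx": 0, "dy": 0, "dz": -50, "gripper": -0.5}, {"rx": 0, "ry": 0, "rz": 0, "dx": 0, "dy": 0, "dz": -40, "gripper": -0.5}, {"rx": 0, "ry": 0, "rz": 0, "dx": 0, "dy": 0, "dz": 0, "gripper": -0.5}]}}

```text
clock: 4.72
tcp_pos: [0.6061, -0.3009, 0.3332]
orientation: [2.236, 2.196, 0.005]
contact_force: [0.3, -1.3, -1.2]
grip_width: 0.0291
gripper_force: 30.1
```

{"fn": "step_arm", "kwargs": {"moves": [{"rx": 0, "ry": 0, "rz": 0, "dx": 40, "dy": -15, "dz": 0, "gripper": -0.5}, {"rx": 0, "ry": 0, "rz": 0, "dx": 45, "dy": -17, "dz": 0, "gripper": -0.5}, {"rx": 0, "ry": 0, "rz": 0, "dx": 45, "dy": -17, "dz": 0, "gripper": -0.5}, {"rx": 0, "ry": 0, "rz": 0, "dx": 45, "dy": -17, "dz": 0, "gripper": -0.5}, {"rx": 0, "ry": 0, "rz": 0, "dx": 45, "dy": -17, "dz": 0, "gripper": -0.5}, {"rx": 0, "ry": 0, "rz": 0, "dx": 45, "dy": -17, "dz": 0, "gripper": -0.5}, {"rx": 0, "ry": 0, "rz": 0, "dx": 30, "dy": -12, "dz": 0, "gripper": -0.5}, {"rx": 0, "ry": 0, "rz": 0, "dx": 0, "dy": 0, "dz": 0, "gripper": -0.5}]}}

```text
clock: 5.72
tcp_pos: [0.4965, -0.001, 0.3274]
orientation: [-2.235, -2.207, 0.001]
contact_force: [1.2, 0.6, -1.1]
grip_width: 0.0289
gripper_force: 30.1
```

{"fn": "step_arm", "kwargs": {"moves": [{"rx": 0, "ry": 0, "rz": 0, "dx": -2, "dy": 2.5, "dz": 30, "gripper": -0.5}, {"rx": 0, "ry": 0, "rz": 0, "dx": 0, "dy": 0, "dz": 40, "gripper": -0.5}, {"rx": 0, "ry": 0, "rz": 0, "dx": 0, "dy": 0, "dz": 25, "gripper": -0.5}, {"rx": 0, "ry": 0, "rz": 0, "dx": 0, "dy": 0, "dz": 0, "gripper": -0.5}, {"rx": 0, "ry": 0, "rz": 0, "dx": 0, "dy": 0, "dz": 0, "gripper": -0.5}]}}

```text
clock: 6.35
tcp_pos: [0.501, -0.0064, 0.2332]
orientation: [2.242, 2.2, 0.001]
contact_force: [0.5, 1.3, -1.7]
grip_width: 0.0293
gripper_force: 30.0
```

```bash
python3 - <<'E'
from h import *
s=r.grab_frame("side");t=r.grab_frame("top");cv2.imwrite("pics/s1.png",s);cv2.imwrite("pics/t1.png",t)
o=r.get_obs();p=o["tcp_pos"];print(p)
for z in(.161,.21):print(proj("side",[p[0],p[1],z]),proj("top",[p[0],p[1],z]))
a=cv2.resize(s[130:280,260:400],None,fx=3.6,fy=3.6,interpolation=2);b=cv2.resize(t[170:250,285:365],None,fx=3.3,fy=3.3,interpolation=2)
c=np.zeros((540,780,3),np.uint8);c[:a.shape[0],:a.shape[1]]=a;c[:b.shape[0],505:505+b.shape[1]]=b
cv2.imwrite("pics/v1.png",c)
E
```

```text
[ 0.50125742 -0.00615091  0.23360885]
[[312.84630059 214.30833564]] [[332.40003979 208.43963249]]
[[312.42111849 200.51229697]] [[332.68860239 205.17515639]]
```

View pics/v1.png

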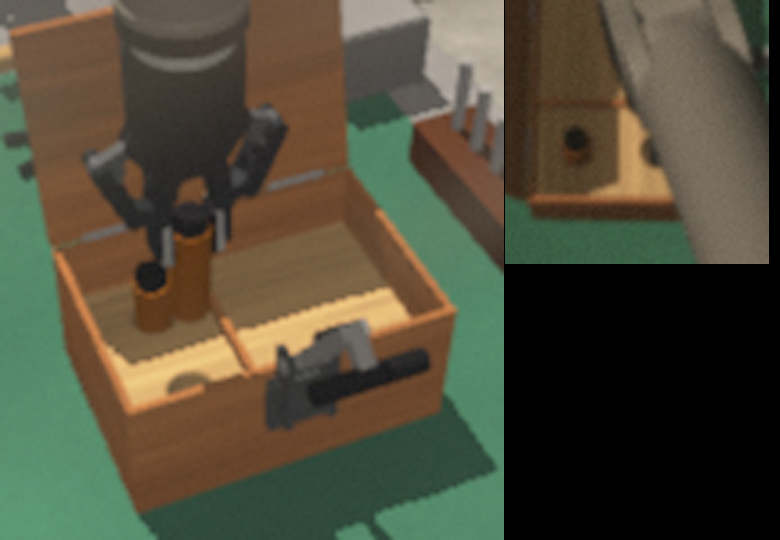

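The vial is held upright, with its bottom at crop (190,315). The free well mouth is at crop (188,380), half hidden by the front wall. The gripper hides the well in the top view. I'll compare the vial axis with the well numerically.

```bash
python3 - <<'E'
from h import *
np.set_printoptions(precision=1,suppress=True)
a=np.linspace(0,2*np.pi,72)
s=cv2.imread("pics/s1.png");h=cv2.cvtColor(s,cv2.COLOR_BGR2HSV)
m=cv2.inRange(h,(4,140,40),(16,255,200))
for v in range(194,222,2):
    u=np.where(m[v,300:325])[0]+300;print(v,u.min() if len(u) else None,u.max() if len(u) else None,end=" | ")
p=r.get_obs()["tcp_pos"]
P=np.c_[p[0]+.015*np.cos(a),p[1]+.015*np.sin(a),0*a+.159];q=proj("side",P);print("\nbottom pred u",q[:,0].min(),q[:,0].max(),"vmax",q[:,1].max())
# well circle, initial images
for n in("side","top"):
    Q=np.c_[.4988+.018*np.cos(a),-.0035+.018*np.sin(a),0*a+.065];q=proj(n,Q);print(n,q.min(0),q.max(0),proj(n,[.4988,-.0035,.065]))
t=cv2.imread("pics/top0.png")[208:224,323:340];print(t[:,:,1])
g=cv2.imread("pics/side0.png")[232:242,303:322];print(g[:,:,1])
print("cam",ray("side",(300,200))[0],ray("top",(300,200))[0])
E
```

```text
194 317 318 | 196 309 318 | 198 300 324 | 200 300 318 | 202 309 318 | 204 308 318 | 206 306 318 | 208 306 318 | 210 304 318 | 212 300 319 | 214 300 320 | 216 300 321 | 218 300 323 | 220 300 324 | 
bottom pred u 307.0029016620999 318.721197961205 vmax 219.13189165680603
side [305.8 233.2] [319.  243.3] [[312.4 238.2]]
top [325.9 209.9] [336.4 220.2] [[331.1 215. ]]
[[150 154 149 143 135 133 133 139 135 134 135 137 138 141 141 139 137]
 [149 151 146 139 133 130 128 126 125 130 130 137 140 145 141 139 137]
 [148 149 144 137 128 113  96  96  97 106 119 128 135 141 143 140 134]
 [146 150 145 133 113  87  68  67  67  76  90 109 126 137 141 140 135]
 [150 152 144 116  85  65  57  60  59  64  77  86 112 135 142 137 140]
 [153 152 135 100  71  60  62  64  66  69  80  90 103 129 137 138 137]
 [152 150 126  91  68  68  68  67  73  83 108 110 103 120 140 141 138]
 [145 152 131  86  64  68  68  66  73  93 118 123 113 122 137 141 139]
 [151 152 128  91  70  68  71  67  73  97 123 130 125 129 142 137 137]
 [147 150 138 105  77  65  67  68  74  98 123 130 132 133 139 141 135]
 [150 153 146 121  93  
[... 549 characters left out ...]
1 174 176
  175]
 [197 197 196 193 180 153 125 111 104 103 100 104 109 119 136 158 174 174
  170]
 [193 190 188 175 144 110  92  93  92  95  94  94  92  95 111 136 153 155
  147]
 [185 181 178 148 108  93  90  93  92  91  93 100 105 109 117 124 130 124
  118]
 [178 178 167 131  90  88  89  92 100 103 110 118 121 126 124 118 113  99
   88]
 [176 176 164 122  87  93 103 109 118 123 127 124 118 111 100  90  82  74
   75]
 [176 173 163 132 110 117 121 129 124 119 113 100  91  82  75  76  76  75
   75]
 [162 156 149 137 130 125 117 111 100  89  82  74  76  76  76  77  76  76
   75]
 [140 129 122 113 110 100  88  79  76  77  76  75  78  75  76  76  76  78
   77]]
cam [ 0.3 -0.6  0.8] [0.2 0.  1.8]
```

{"fn": "step_arm", "kwargs": {"moves": [{"rx": 0, "ry": 0, "rz": 0, "dx": 2.3, "dy": -1.3, "dz": 30, "gripper": -0.5}, {"rx": 0, "ry": 0, "rz": 0, "dx": 0, "dy": 0, "dz": 30, "gripper": -0.5}, {"rx": 0, "ry": 0, "rz": 0, "dx": 0, "dy": 0, "dz": 20, "gripper": -0.5}, {"rx": 0, "ry": 0, "rz": 0, "dx": 0, "dy": 0, "dz": 0, "gripper": -0.5}, {"rx": 0, "ry": 0, "rz": 0, "dx": 0, "dy": 0, "dz": 0, "gripper": -0.5}]}}

```text
clock: 7.08
tcp_pos: [0.5001, -0.0036, 0.1536]
orientation: [2.24, 2.2, 0.002]
contact_force: [0.5, -0.2, -0.6]
grip_width: 0.0289
gripper_force: 30.0
```

```bash
python3 - <<'E'
from h import *
s=r.grab_frame("side");cv2.imwrite("pics/s2.png",s);o=r.get_obs();print(o["tcp_pos"],o["orientation"],o["contact_force"])
cv2.imwrite("pics/v2.png",cv2.resize(s[170:260,280:360],None,fx=6,fy=6,interpolation=2))
E
```

```text
[ 0.50020753 -0.0035567   0.15370602] [2.24026413 2.19987912 0.00273719] [-0.64205531  0.5596975  -1.29799291]
```

View pics/v2.png

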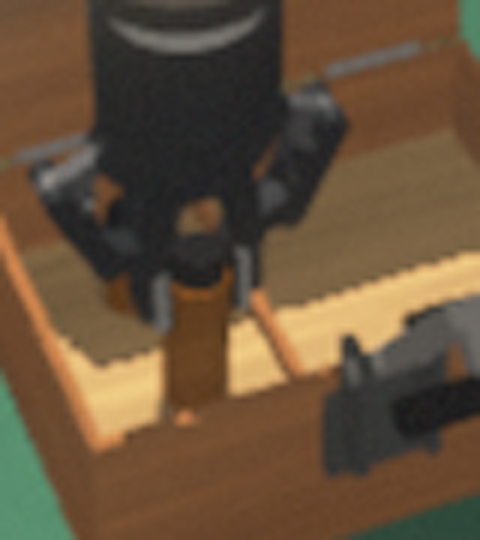

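The vial stands over the well: its centre is at u≈312.6, against 312.4 for the well. I'll lower it slowly and watch the force.

{"fn": "step_arm", "kwargs": {"moves": [{"rx": 0, "ry": 0, "rz": 0, "dx": 0, "dy": -1, "dz": 6, "gripper": -0.5}, {"rx": 0, "ry": 0, "rz": 0, "dx": 0, "dy": 0, "dz": 6, "gripper": -0.5}, {"rx": 0, "ry": 0, "rz": 0, "dx": 0, "dy": 0, "dz": 6, "gripper": -0.5}, {"rx": 0, "ry": 0, "rz": 0, "dx": 0, "dy": 0, "dz": 5, "gripper": -0.5}]}}

```text
clock: 7.62
tcp_pos: [0.4989, -0.0035, 0.1292]
orientation: [2.241, 2.201, 0.002]
contact_force: [2.4, 0.6, 0.9]
grip_width: 0.0295
gripper_force: 29.7
```

{"fn": "step_arm", "kwargs": {"moves": [{"rx": 0, "ry": 0, "rz": 0, "dx": 0, "dy": 0, "dz": 8, "gripper": -0.5}, {"rx": 0, "ry": 0, "rz": 0, "dx": 0, "dy": 0, "dz": 8, "gripper": -0.5}, {"rx": 0, "ry": 0, "rz": 0, "dx": 0, "dy": 0, "dz": 6, "gripper": -0.5}, {"rx": 0, "ry": 0, "rz": 0, "dx": 0, "dy": 0, "dz": 3, "gripper": -0.5}, {"rx": 0, "ry": 0, "rz": 0, "dx": 0, "dy": 0, "dz": 0, "gripper": -0.5}]}}

```text
clock: 8.25
tcp_pos: [0.4982, -0.0036, 0.1041]
orientation: [-2.241, -2.201, 0.0]
contact_force: [4.5, 0.3, -1.6]
grip_width: 0.029
gripper_force: 29.5
```

{"fn": "step_arm", "kwargs": {"moves": [{"rx": 0, "ry": 0, "rz": 0, "dx": 0, "dy": 1, "dz": 2, "gripper": -0.5}, {"rx": 0, "ry": 0, "rz": 0, "dx": 0, "dy": 0, "dz": 2, "gripper": -0.5}, {"rx": 0, "ry": 0, "rz": 0, "dx": 0, "dy": 0, "dz": 2, "gripper": -0.5}]}}

```text
clock: 8.62
tcp_pos: [0.4989, -0.0035, 0.0996]
orientation: [2.242, 2.201, -0.002]
contact_force: [-9.0, 0.8, 36.2]
grip_width: 0.029
gripper_force: 34.6
```

{"fn": "step_arm", "kwargs": {"moves": [{"rx": 0, "ry": 0, "rz": 0, "dx": 0, "dy": 0, "dz": -1.5, "gripper": -0.5}, {"rx": 0, "ry": 0, "rz": 0, "dx": 0, "dy": 0, "dz": 0, "gripper": 0.05}, {"rx": 0, "ry": 0, "rz": 0, "dx": 0, "dy": 0, "dz": 0, "gripper": 0.05}, {"rx": 0, "ry": 0, "rz": 0, "dx": 0, "dy": 0, "dz": 0, "gripper": 0.05}]}}

```text
clock: 9.12
tcp_pos: [0.4987, -0.0038, 0.0995]
orientation: [-2.241, -2.201, 0.001]
contact_force: [-0.2, -0.1, -0.4]
grip_width: 0.0449
gripper_force: 0.0
```

{"fn": "step_arm", "kwargs": {"moves": [{"rx": 0, "ry": 0, "rz": 0, "dx": 0, "dy": 0, "dz": -15, "gripper": 0.05}, {"rx": 0, "ry": 0, "rz": 0, "dx": 0, "dy": 0, "dz": -40, "gripper": 0.05}, {"rx": 0, "ry": 0, "rz": 0, "dx": 0, "dy": 0, "dz": -50, "gripper": 0.05}, {"rx": 0, "ry": 0, "rz": 0, "dx": 0, "dy": 0, "dz": -50, "gripper": 0.05}, {"rx": 0, "ry": 0, "rz": 0, "dx": 0, "dy": 0, "dz": -30, "gripper": 0.05}, {"rx": 0, "ry": 0, "rz": 0, "dx": 0, "dy": 0, "dz": 0, "gripper": 0.05}]}}

```text
clock: 9.88
tcp_pos: [0.5005, -0.0033, 0.2882]
orientation: [2.238, 2.198, 0.006]
contact_force: [0.3, -1.2, -1.1]
grip_width: 0.0449
gripper_force: 0.0
```

{"fn": "step_arm", "kwargs": {"moves": [{"rx": 0, "ry": 0, "rz": 0, "dx": -45, "dy": -10, "dz": 0, "gripper": 0.05}, {"rx": 0, "ry": 0, "rz": 0, "dx": -50, "dy": -11.2, "dz": 0, "gripper": 0.05}, {"rx": 0, "ry": 0, "rz": 0, "dx": -50, "dy": -11.2, "dz": 0, "gripper": 0.05}, {"rx": 0, "ry": 0, "rz": 0, "dx": -50, "dy": -11.2, "dz": 0, "gripper": 0.05}, {"rx": 0, "ry": 0, "rz": 0, "dx": -47.7, "dy": -11.2, "dz": 0, "gripper": 0.05}, {"rx": 0, "ry": 0, "rz": 9, "dx": 0, "dy": 0, "dz": 30, "gripper": 0.05}, {"rx": 0, "ry": 0, "rz": 9, "dx": 0, "dy": 0, "dz": 50, "gripper": 0.05}, {"rx": 0, "ry": 0, "rz": 0, "dx": 0, "dy": 0, "dz": 50, "gripper": 0.05}, {"rx": 0, "ry": 0, "rz": 0, "dx": 0, "dy": 0, "dz": 40, "gripper": 0.05}, {"rx": 0, "ry": 0, "rz": 0, "dx": 0, "dy": 0, "dz": 0, "gripper": 0.05}, {"rx": 0, "ry": 0, "rz": 0, "dx": 0, "dy": 0, "dz": 0, "gripper": 0.05}]}}

```text
clock: 11.25
tcp_pos: [0.4406, -0.2454, 0.1159]
orientation: [2.557, 1.823, 0.001]
contact_force: [0.4, -0.9, 0.8]
grip_width: 0.0452
gripper_force: 0.0
```

```bash
python3 - <<'E'
from h import *
from scipy.spatial.transform import Rotation as R
s=r.grab_frame("side");cv2.imwrite("pics/s3.png",s);o=r.get_obs();p=o["tcp_pos"];A=R.from_rotvec(o["orientation"]).as_matrix()
print(p,A.round(3)); print("move tool mm",A.T@(np.array([.4415,-.245,.030])-p)*1000)
E
```

```text
[ 0.44101287 -0.24570294  0.11642416] [[ 0.326  0.945  0.002]
 [ 0.945 -0.326 -0.001]
 [-0.     0.002 -1.   ]]
move tool mm [8.45819598e-01 1.53615561e-02 8.64242536e+01]
```

Position agrees to within 1 mm. I'll lower and grip.

{"fn": "step_arm", "kwargs": {"moves": [{"rx": 0, "ry": 0, "rz": 0, "dx": 0.8, "dy": 0, "dz": 35, "gripper": 0.05}, {"rx": 0, "ry": 0, "rz": 0, "dx": 0, "dy": 0, "dz": 35, "gripper": 0.05}, {"rx": 0, "ry": 0, "rz": 0, "dx": 0, "dy": 0, "dz": 14, "gripper": 0.05}, {"rx": 0, "ry": 0, "rz": 0, "dx": 0, "dy": 0, "dz": 0, "gripper": 0.05}, {"rx": 0, "ry": 0, "rz": 0, "dx": 0, "dy": 0, "dz": 0, "gripper": -0.7}, {"rx": 0, "ry": 0, "rz": 0, "dx": 0, "dy": 0, "dz": 0, "gripper": -0.7}, {"rx": 0, "ry": 0, "rz": 0, "dx": 0, "dy": 0, "dz": 0, "gripper": -0.7}, {"rx": 0, "ry": 0, "rz": 0, "dx": 0, "dy": 0, "dz": 0, "gripper": -0.7}]}}

```text
clock: 12.3
tcp_pos: [0.4414, -0.2451, 0.0324]
orientation: [2.556, 1.822, 0.002]
contact_force: [-1.1, 0.2, 7.4]
grip_width: 0.0231
gripper_force: 30.5
```

{"fn": "step_arm", "kwargs": {"moves": [{"rx": 0, "ry": 0, "rz": 0, "dx": 0, "dy": 0, "dz": -20, "gripper": -0.7}, {"rx": 0, "ry": 0, "rz": 0, "dx": 0, "dy": 0, "dz": -50, "gripper": -0.7}, {"rx": 0, "ry": 0, "rz": 0, "dx": 0, "dy": 0, "dz": -50, "gripper": -0.7}, {"rx": 0, "ry": 0, "rz": 0, "dx": 0, "dy": 0, "dz": -50, "gripper": -0.7}, {"rx": 0, "ry": 0, "rz": 0, "dx": 0, "dy": 0, "dz": -50, "gripper": -0.7}, {"rx": 0, "ry": 0, "rz": 0, "dx": 0, "dy": 0, "dz": -50, "gripper": -0.7}, {"rx": 0, "ry": 0, "rz": -9, "dx": 0, "dy": 0, "dz": -20, "gripper": -0.7}, {"rx": 0, "ry": 0, "rz": -9, "dx": 0, "dy": 0, "dz": 0, "gripper": -0.7}, {"rx": 0, "ry": 0, "rz": 0, "dx": 43, "dy": 29, "dz": 0, "gripper": -0.7}, {"rx": 0, "ry": 0, "rz": 0, "dx": 43, "dy": 29, "dz": 0, "gripper": -0.7}, {"rx": 0, "ry": 0, "rz": 0, "dx": 43, "dy": 29, "dz": 0, "gripper": -0.7}, {"rx": 0, "ry": 0, "rz": 0, "dx": 43, "dy": 29, "dz": 0, "gripper": -0.7}, {"rx": 0, "ry": 0, "rz": 0, "dx": 43, "dy": 29, "dz": 0, "gripper": -0.7}, {"rx": 0, "ry": 0, "rz": 0, "dx": 43, "dy": 29, "dz": 0, "gripper": -0.7}, {"rx": 0, "ry": 0, "rz": 0, "dx": 0, "dy": 0, "dz": 0, "gripper": -0.7}, {"rx": 0, "ry": 0, "rz": 0, "dx": 0, "dy": 0, "dz": 0, "gripper": -0.7}]}}

```text
clock: 14.3
tcp_pos: [0.6185, 0.0098, 0.3209]
orientation: [2.241, 2.201, -0.001]
contact_force: [0.1, 0.5, -1.4]
grip_width: 0.023
gripper_force: 29.7
```

```bash
python3 - <<'E'
from h import *
from scipy.spatial.transform import Rotation as R
s=r.grab_frame("side");t=r.grab_frame("top");o=r.get_obs();p=o["tcp_pos"];A=R.from_rotvec(o["orientation"]).as_matrix()
print(p,o["contact_force"],o["grip_width"]); print("move tool mm",A.T@(np.array([.6193,.0104,.0974])-p)*1000)
a=cv2.resize(s[90:270,250:400],None,fx=3,fy=3,interpolation=2);b=cv2.resize(t[130:250,265:385],None,fx=2.7,fy=2.7,interpolation=2)
c=np.zeros((540,780,3),np.uint8);c[:,:450]=a;c[:324,455:779]=b;cv2.imwrite("pics/v3.png",c)
E
```

```text
[0.6183789  0.00855514 0.32098775] [-1.60342509 -0.73138138  0.12324739] 0.023481984141495934
move tool mm [  2.12398829   0.90334392 223.58534861]
```

View pics/v3.png

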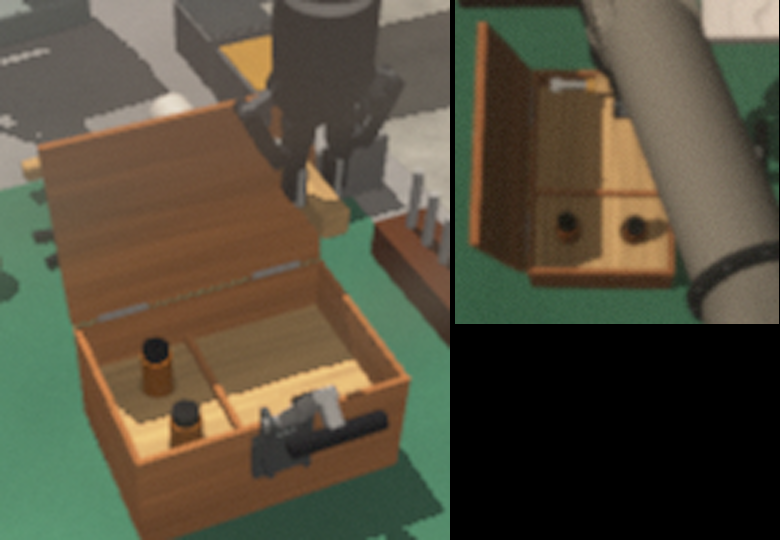

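The vial stands fully down in the free well, crop (186,425). The beveller is held level above the tray with its tip toward the hinge. I'll lower it now.

{"fn": "step_arm", "kwargs": {"moves": [{"rx": 0, "ry": 0, "rz": 0, "dx": 1.5, "dy": 0.9, "dz": 25, "gripper": -0.7}, {"rx": 0, "ry": 0, "rz": 0, "dx": 0, "dy": 0, "dz": 50, "gripper": -0.7}, {"rx": 0, "ry": 0, "rz": 0, "dx": 0, "dy": 0, "dz": 50, "gripper": -0.7}, {"rx": 0, "ry": 0, "rz": 0, "dx": 0, "dy": 0, "dz": 45, "gripper": -0.7}, {"rx": 0, "ry": 0, "rz": 0, "dx": 0, "dy": 0, "dz": 30, "gripper": -0.7}, {"rx": 0, "ry": 0, "rz": 0, "dx": 0, "dy": 0, "dz": 14, "gripper": -0.7}, {"rx": 0, "ry": 0, "rz": 0, "dx": 0, "dy": 0, "dz": 4, "gripper": -0.7}, {"rx": 0, "ry": 0, "rz": 0, "dx": 0, "dy": 0, "dz": 2, "gripper": -0.7}, {"rx": 0, "ry": 0, "rz": 0, "dx": 0, "dy": 0, "dz": 0, "gripper": -0.7}]}}

```text
clock: 15.52
tcp_pos: [0.6205, 0.0117, 0.1019]
orientation: [2.241, 2.2, 0.002]
contact_force: [0.1, 0.4, -0.4]
grip_width: 0.0229
gripper_force: 29.8
```

{"fn": "step_arm", "kwargs": {"moves": [{"rx": 0, "ry": 0, "rz": 0, "dx": 0, "dy": 0, "dz": 2, "gripper": -0.7}, {"rx": 0, "ry": 0, "rz": 0, "dx": 0, "dy": 0, "dz": 2, "gripper": -0.7}, {"rx": 0, "ry": 0, "rz": 0, "dx": 0, "dy": 0, "dz": 0.5, "gripper": -0.7}]}}

```text
clock: 15.9
tcp_pos: [0.6201, 0.0118, 0.0974]
orientation: [2.241, 2.201, 0.0]
contact_force: [-4.1, -0.4, 11.3]
grip_width: 0.0233
gripper_force: 31.1
```

{"fn": "step_arm", "kwargs": {"moves": [{"rx": 0, "ry": 0, "rz": 0, "dx": 0, "dy": 0, "dz": -0.5, "gripper": 0.05}, {"rx": 0, "ry": 0, "rz": 0, "dx": 0, "dy": 0, "dz": 0, "gripper": 0.05}, {"rx": 0, "ry": 0, "rz": 0, "dx": 0, "dy": 0, "dz": 0, "gripper": 0.05}, {"rx": 0, "ry": 0, "rz": 0, "dx": 0, "dy": 0, "dz": -20, "gripper": 0.05}, {"rx": 0, "ry": 0, "rz": 0, "dx": 0, "dy": 0, "dz": -50, "gripper": 0.05}, {"rx": 0, "ry": 0, "rz": 0, "dx": 0, "dy": 0, "dz": -50, "gripper": 0.05}, {"rx": 0, "ry": 0, "rz": 0, "dx": 0, "dy": 0, "dz": -50, "gripper": -1}, {"rx": 0, "ry": 0, "rz": 0, "dx": 0, "dy": 0, "dz": -50, "gripper": -1}, {"rx": 0, "ry": 0, "rz": 0, "dx": 0, "dy": 0, "dz": -50, "gripper": -1}, {"rx": 0, "ry": 0, "rz": 0, "dx": 0, "dy": 0, "dz": -20, "gripper": -1}, {"rx": 0, "ry": 0, "rz": 0, "dx": 0, "dy": 0, "dz": 0, "gripper": -1}]}}

```text
clock: 17.27
tcp_pos: [0.6203, 0.0123, 0.3899]
orientation: [2.239, 2.199, 0.006]
contact_force: [0.4, -0.1, 0.8]
grip_width: -0.0001
gripper_force: 0.0
```

{"fn": "step_arm", "kwargs": {"moves": [{"rx": 0, "ry": 0, "rz": 0, "dx": 42.4, "dy": -11.7, "dz": 0, "gripper": -1}, {"rx": 0, "ry": 0, "rz": 0, "dx": 42.4, "dy": -11.7, "dz": 0, "gripper": -1}, {"rx": 0, "ry": 0, "rz": 0, "dx": 42.4, "dy": -11.7, "dz": 0, "gripper": -1}, {"rx": 0, "ry": 0, "rz": 0, "dx": 42.4, "dy": -11.7, "dz": 0, "gripper": -1}, {"rx": 0, "ry": 0, "rz": 0, "dx": 42.4, "dy": -11.7, "dz": 0, "gripper": -1}, {"rx": 0, "ry": 0, "rz": 0, "dx": 0, "dy": 0, "dz": 0, "gripper": -1}, {"rx": 0, "ry": 0, "rz": 0, "dx": 0, "dy": 0, "dz": 0, "gripper": -1}]}}

```text
clock: 18.15
tcp_pos: [0.565, 0.224, 0.3858]
orientation: [-2.241, -2.201, 0.003]
contact_force: [0.0, -0.1, -0.2]
grip_width: 0.0001
gripper_force: 0.0
```

```bash
python3 - <<'E'
from h import *
s=r.grab_frame("side");t=r.grab_frame("top");o=r.get_obs();print(o["tcp_pos"],o["orientation"],o["joints"].round(2))
a=cv2.resize(s[90:270,250:400],None,fx=3,fy=3,interpolation=2);b=cv2.resize(t[130:250,265:385],None,fx=2.7,fy=2.7,interpolation=2)
c=np.zeros((540,780,3),np.uint8);c[:,:450]=a;c[:324,455:779]=b;cv2.imwrite("pics/v4.png",c)
E
```

```text
[0.56560398 0.22296913 0.38612045] [ 2.24382798e+00  2.19844572e+00 -2.22251894e-03] [ 0.02  0.35 -0.67  1.51  0.22  1.36 -0.68]
```

View pics/v4.png

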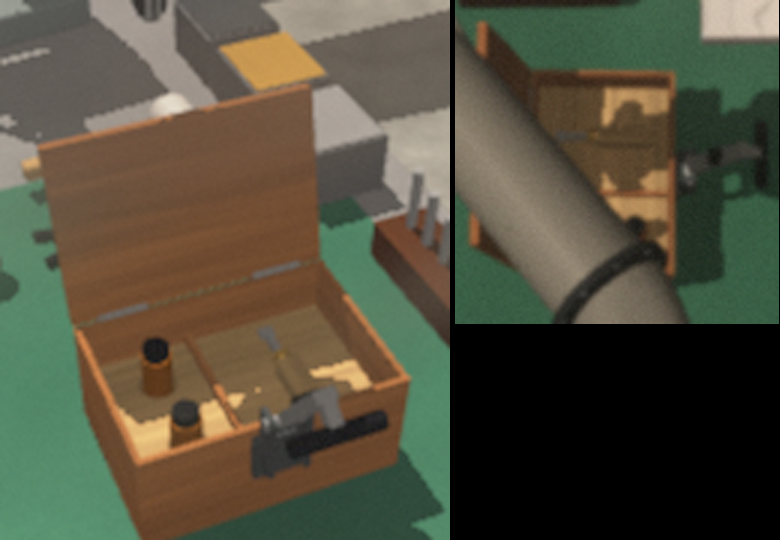

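The beveller lies flat in the tray at crop (290,365), and the vial is seated. The hand is behind the lid. I'll lower behind it and push the lid over.

{"fn": "step_arm", "kwargs": {"moves": [{"rx": 0, "ry": 0, "rz": 0, "dx": 0, "dy": 0, "dz": 40, "gripper": -1}, {"rx": 0, "ry": 0, "rz": 0, "dx": 0, "dy": 0, "dz": 45, "gripper": -1}, {"rx": 0, "ry": 0, "rz": 0, "dx": 0, "dy": 0, "dz": 26, "gripper": -1}, {"rx": 0, "ry": 0, "rz": 0, "dx": 0, "dy": 0, "dz": 0, "gripper": -1}, {"rx": 0, "ry": 0, "rz": 0, "dx": -18, "dy": 0, "dz": -3, "gripper": -1}, {"rx": 0, "ry": 0, "rz": 0, "dx": -18, "dy": 0, "dz": -3, "gripper": -1}, {"rx": 0, "ry": 0, "rz": 0, "dx": -18, "dy": 0, "dz": -3, "gripper": -1}, {"rx": 0, "ry": 0, "rz": 0, "dx": -18, "dy": 0, "dz": -3, "gripper": -1}]}}

```text
clock: 19.25
tcp_pos: [0.5644, 0.1517, 0.2891]
orientation: [2.241, 2.2, 0.004]
contact_force: [2.1, 2.5, -0.1]
grip_width: 0.0002
gripper_force: 1.1
```

{"fn": "step_arm", "kwargs": {"moves": [{"rx": 0, "ry": 0, "rz": 0, "dx": -19, "dy": 0, "dz": 2, "gripper": -1}, {"rx": 0, "ry": 0, "rz": 0, "dx": -19, "dy": 0, "dz": 2, "gripper": -1}, {"rx": 0, "ry": 0, "rz": 0, "dx": -18, "dy": 0, "dz": 6, "gripper": -1}, {"rx": 0, "ry": 0, "rz": 0, "dx": -18, "dy": 0, "dz": 6, "gripper": -1}, {"rx": 0, "ry": 0, "rz": 0, "dx": -16, "dy": 0, "dz": 10, "gripper": -1}, {"rx": 0, "ry": 0, "rz": 0, "dx": -16, "dy": 0, "dz": 10, "gripper": -1}]}}

```text
clock: 20.0
tcp_pos: [0.5616, 0.0457, 0.2507]
orientation: [-2.241, -2.201, 0.001]
contact_force: [-0.1, 2.1, 0.0]
grip_width: -0.0002
gripper_force: 0.8
```

{"fn": "step_arm", "kwargs": {"moves": [{"rx": 0, "ry": 0, "rz": 0, "dx": -14, "dy": 0, "dz": 13, "gripper": -1}, {"rx": 0, "ry": 0, "rz": 0, "dx": -14, "dy": 0, "dz": 13, "gripper": -1}, {"rx": 0, "ry": 0, "rz": 0, "dx": -6, "dy": 0, "dz": 11, "gripper": -1}, {"rx": 0, "ry": 0, "rz": 0, "dx": -6, "dy": 0, "dz": 11, "gripper": -1}, {"rx": 0, "ry": 0, "rz": 0, "dx": -5, "dy": 0, "dz": 11, "gripper": -1}, {"rx": 0, "ry": 0, "rz": 0, "dx": -2, "dy": 0, "dz": 8, "gripper": -1}, {"rx": 0, "ry": 0, "rz": 0, "dx": -2, "dy": 0, "dz": 8, "gripper": -1}, {"rx": 0, "ry": 0, "rz": 0, "dx": -2, "dy": 0, "dz": 8, "gripper": -1}, {"rx": 0, "ry": 0, "rz": 0, "dx": -1, "dy": 0, "dz": 6, "gripper": -1}]}}

```text
clock: 21.12
tcp_pos: [0.561, -0.0051, 0.1623]
orientation: [-2.241, -2.201, -0.0]
contact_force: [0.1, -0.4, 0.9]
grip_width: -0.0003
gripper_force: 0.4
```

{"fn": "step_arm", "kwargs": {"moves": [{"rx": 0, "ry": 0, "rz": 0, "dx": 0, "dy": 0, "dz": 4, "gripper": -1}, {"rx": 0, "ry": 0, "rz": 0, "dx": 0, "dy": 0, "dz": 3, "gripper": -1}, {"rx": 0, "ry": 0, "rz": 0, "dx": 0, "dy": 0, "dz": 2, "gripper": -1}]}}

```text
clock: 21.5
tcp_pos: [0.5611, -0.0053, 0.154]
orientation: [2.241, 2.201, -0.0]
contact_force: [-5.0, -1.3, 16.9]
grip_width: -0.0001
gripper_force: 8.3
```

The lid is shut: the tip is at z = 0.132 with a firm 17 N reaction. Next is the clamp: go over it and come down in front of the bar.

{"fn": "step_arm", "kwargs": {"moves": [{"rx": 0, "ry": 0, "rz": 0, "dx": 0, "dy": 0, "dz": -20, "gripper": -1}, {"rx": 0, "ry": 0, "rz": 0, "dx": 0, "dy": 0, "dz": -50, "gripper": -1}, {"rx": 0, "ry": 0, "rz": 0, "dx": 0, "dy": 0, "dz": -50, "gripper": -1}, {"rx": 0, "ry": 0, "rz": 0, "dx": 0, "dy": 0, "dz": -50, "gripper": -1}, {"rx": 0, "ry": 0, "rz": 0, "dx": 0, "dy": 0, "dz": -40, "gripper": -1}, {"rx": 0, "ry": 0, "rz": 0, "dx": -39, "dy": 1, "dz": 0, "gripper": -1}, {"rx": 0, "ry": 0, "rz": 0, "dx": -39, "dy": 1, "dz": 0, "gripper": -1}, {"rx": 0, "ry": 0, "rz": 0, "dx": -39, "dy": 1, "dz": 0, "gripper": -1}, {"rx": 0, "ry": 0, "rz": 0, "dx": -39, "dy": 1, "dz": 0, "gripper": -1}, {"rx": 0, "ry": 0, "rz": 0, "dx": -39, "dy": 1, "dz": 0, "gripper": -1}, {"rx": 0, "ry": 0, "rz": 0, "dx": 0, "dy": 0, "dz": 0, "gripper": -1}, {"rx": 0, "ry": 0, "rz": 0, "dx": 0, "dy": 0, "dz": 0, "gripper": -1}]}}

```text
clock: 23.0
tcp_pos: [0.5626, -0.1993, 0.3647]
orientation: [2.24, 2.202, 0.002]
contact_force: [0.1, 0.4, 1.0]
grip_width: -0.0001
gripper_force: 0.0
```

```bash
python3 - <<'E'
from h import *
s=r.grab_frame("side");t=r.grab_frame("top");o=r.get_obs();print(o["tcp_pos"])
a=cv2.resize(s[90:270,250:400],None,fx=3,fy=3,interpolation=2);b=cv2.resize(t[130:250,265:385],None,fx=2.7,fy=2.7,interpolation=2)
c=np.zeros((540,780,3),np.uint8);c[:,:450]=a;c[:324,455:779]=b;cv2.imwrite("pics/v5.png",c)
E
```

```text
[ 0.56270421 -0.19856494  0.36453581]
```

View pics/v5.png

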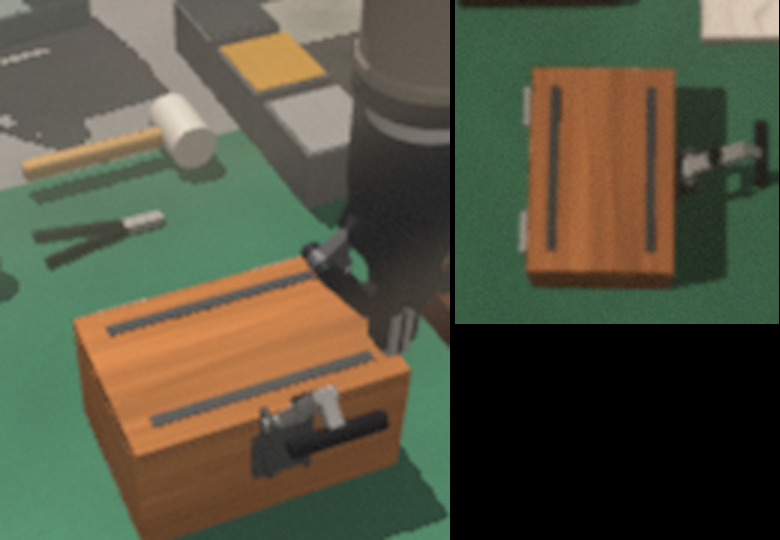

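The lid is flush shut, with its strips at crop (230,300) and (260,390). The clamp still leans out, with its bar at crop (340,437). I'll come down in front of the bar and swing it over.

{"fn": "step_arm", "kwargs": {"moves": [{"rx": 0, "ry": 0, "rz": 0, "dx": 0, "dy": 0, "dz": 45, "gripper": -1}, {"rx": 0, "ry": 0, "rz": 0, "dx": 0, "dy": 0, "dz": 50, "gripper": -1}, {"rx": 0, "ry": 0, "rz": 0, "dx": 0, "dy": 0, "dz": 45, "gripper": -1}, {"rx": 0, "ry": 0, "rz": 0, "dx": 0, "dy": 0, "dz": 5, "gripper": -1}, {"rx": 0, "ry": 0, "rz": 0, "dx": 10, "dy": 0, "dz": 0, "gripper": -1}, {"rx": 0, "ry": 0, "rz": 0, "dx": 10, "dy": 0, "dz": 0, "gripper": -1}, {"rx": 0, "ry": 0, "rz": 0, "dx": 10, "dy": 0, "dz": 0, "gripper": -1}, {"rx": 0, "ry": 0, "rz": 0, "dx": 9, "dy": 0, "dz": -7, "gripper": -1}, {"rx": 0, "ry": 0, "rz": 0, "dx": 9, "dy": 0, "dz": -7, "gripper": -1}, {"rx": 0, "ry": 0, "rz": 0, "dx": 9, "dy": 0, "dz": -7, "gripper": -1}]}}

```text
clock: 24.35
tcp_pos: [0.5648, -0.1463, 0.2427]
orientation: [2.24, 2.193, -0.0]
contact_force: [-0.3, -5.4, 4.2]
grip_width: -0.0004
gripper_force: 2.7
```

{"fn": "step_arm", "kwargs": {"moves": [{"rx": 0, "ry": 0, "rz": 0, "dx": 12, "dy": 0, "dz": -4, "gripper": -1}, {"rx": 0, "ry": 0, "rz": 0, "dx": 12, "dy": 0, "dz": -4, "gripper": -1}, {"rx": 0, "ry": 0, "rz": 0, "dx": 12, "dy": 0, "dz": -4, "gripper": -1}, {"rx": 0, "ry": 0, "rz": 0, "dx": 12, "dy": 0, "dz": 0, "gripper": -1}, {"rx": 0, "ry": 0, "rz": 0, "dx": 12, "dy": 0, "dz": 0, "gripper": -1}, {"rx": 0, "ry": 0, "rz": 0, "dx": 12, "dy": 0, "dz": 0, "gripper": -1}, {"rx": 0, "ry": 0, "rz": 0, "dx": 11, "dy": 0, "dz": 4, "gripper": -1}, {"rx": 0, "ry": 0, "rz": 0, "dx": 11, "dy": 0, "dz": 4, "gripper": -1}, {"rx": 0, "ry": 0, "rz": 0, "dx": 11, "dy": 0, "dz": 4, "gripper": -1}]}}

```text
clock: 25.48
tcp_pos: [0.5652, -0.0377, 0.2392]
orientation: [-2.241, -2.201, 0.001]
contact_force: [-0.1, -0.4, -1.3]
grip_width: -0.0001
gripper_force: 0.9
```

{"fn": "step_arm", "kwargs": {"moves": [{"rx": 0, "ry": 0, "rz": 0, "dx": 11, "dy": 0, "dz": 6, "gripper": -1}, {"rx": 0, "ry": 0, "rz": 0, "dx": 11, "dy": 0, "dz": 8, "gripper": -1}]}}

```text
clock: 25.72
tcp_pos: [0.5655, -0.0162, 0.225]
orientation: [2.242, 2.201, -0.002]
contact_force: [0.4, -3.8, -3.3]
grip_width: 0.0001
gripper_force: 2.0
```

```bash
python3 - <<'E'
from h import *
s=r.grab_frame("side");o=r.get_obs();print(o["tcp_pos"],o["contact_force"])
cv2.imwrite("pics/v6.png",cv2.resize(s[150:280,260:400],None,fx=4,fy=4,interpolation=2))
E
```

```text
[ 0.56494367 -0.0142781   0.22398512] [ 0.39571971 -0.99692355 -2.29192365]
```

View pics/v6.png

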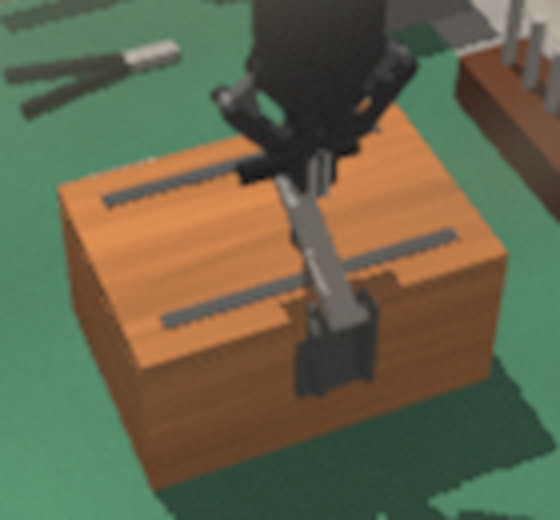

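The clamp is now swung in over the lid, about 30° above level, with its bar at crop (290,165). I'll lift over the bar and press it down from above.

{"fn": "step_arm", "kwargs": {"moves": [{"rx": 0, "ry": 0, "rz": 0, "dx": -6, "dy": 0, "dz": 0, "gripper": -1}, {"rx": 0, "ry": 0, "rz": 0, "dx": 0, "dy": 0, "dz": -25, "gripper": -1}, {"rx": 0, "ry": 0, "rz": 0, "dx": 0, "dy": 0, "dz": -30, "gripper": -1}, {"rx": 0, "ry": 0, "rz": 0, "dx": 16, "dy": 0, "dz": 0, "gripper": -1}, {"rx": 0, "ry": 0, "rz": 0, "dx": 16, "dy": 0, "dz": 0, "gripper": -1}, {"rx": 0, "ry": 0, "rz": 0, "dx": 0, "dy": 0, "dz": 15, "gripper": -1}, {"rx": 0, "ry": 0, "rz": 0, "dx": 3, "dy": 0, "dz": 10, "gripper": -1}, {"rx": 0, "ry": 0, "rz": 0, "dx": 4, "dy": 0, "dz": 10, "gripper": -1}, {"rx": 0, "ry": 0, "rz": 0, "dx": 4, "dy": 0, "dz": 9, "gripper": -1}]}}

```text
clock: 26.9
tcp_pos: [0.5662, 0.0218, 0.2361]
orientation: [-2.24, -2.2, -0.001]
contact_force: [-1.9, 5.2, 5.7]
grip_width: 0.0002
gripper_force: 3.3
```

{"fn": "step_arm", "kwargs": {"moves": [{"rx": 0, "ry": 0, "rz": 0, "dx": -5, "dy": 0, "dz": -2, "gripper": -1}, {"rx": 0, "ry": 0, "rz": 0, "dx": 1, "dy": 0, "dz": 8, "gripper": -1}, {"rx": 0, "ry": 0, "rz": 0, "dx": 3, "dy": 0, "dz": 8, "gripper": -1}, {"rx": 0, "ry": 0, "rz": 0, "dx": 3, "dy": 0, "dz": 8, "gripper": -1}, {"rx": 0, "ry": 0, "rz": 0, "dx": 3, "dy": 0, "dz": 6, "gripper": -1}]}}

```text
clock: 27.52
tcp_pos: [0.5662, 0.0256, 0.2079]
orientation: [-2.241, -2.201, 0.002]
contact_force: [-0.1, -0.7, 0.3]
grip_width: -0.0
gripper_force: 0.2
```

{"fn": "step_arm", "kwargs": {"moves": [{"rx": 0, "ry": 0, "rz": 0, "dx": 1, "dy": 0, "dz": 3, "gripper": -1}, {"rx": 0, "ry": 0, "rz": 0, "dx": 0, "dy": 0, "dz": 2, "gripper": -1}, {"rx": 0, "ry": 0, "rz": 0, "dx": 0, "dy": 0, "dz": 2, "gripper": -1}]}}

```text
clock: 27.9
tcp_pos: [0.5667, 0.0267, 0.2019]
orientation: [2.241, 2.201, 0.0]
contact_force: [-1.4, -0.1, 8.0]
grip_width: 0.0002
gripper_force: 4.0
```

{"fn": "step_arm", "kwargs": {"moves": [{"rx": 0, "ry": 0, "rz": 0, "dx": 0, "dy": 0, "dz": 1, "gripper": -1}, {"rx": 0, "ry": 0, "rz": 0, "dx": 0, "dy": 0, "dz": 1, "gripper": -1}]}}

```text
clock: 28.15
tcp_pos: [0.5668, 0.0268, 0.2016]
orientation: [2.241, 2.2, 0.0]
contact_force: [-6.2, -0.1, 18.3]
grip_width: -0.0001
gripper_force: 9.0
```

It's at a firm stop: 18 N with the bar top at z = 0.180, as specified. I'll retreat clear of the box and check.

{"fn": "step_arm", "kwargs": {"moves": [{"rx": 0, "ry": 0, "rz": 0, "dx": 0, "dy": 0, "dz": -20, "gripper": -1}, {"rx": 0, "ry": 0, "rz": 0, "dx": 0, "dy": 0, "dz": -50, "gripper": -1}, {"rx": 0, "ry": 0, "rz": 0, "dx": 0, "dy": 0, "dz": -50, "gripper": -1}, {"rx": 0, "ry": 0, "rz": 0, "dx": 0, "dy": 0, "dz": -40, "gripper": -1}, {"rx": 0, "ry": 0, "rz": 0, "dx": -40, "dy": 0, "dz": 0, "gripper": -1}, {"rx": 0, "ry": 0, "rz": 0, "dx": -40, "dy": 0, "dz": 0, "gripper": -1}, {"rx": 0, "ry": 0, "rz": 0, "dx": -40, "dy": 0, "dz": 0, "gripper": -1}, {"rx": 0, "ry": 0, "rz": 0, "dx": -40, "dy": 0, "dz": 0, "gripper": -1}, {"rx": 0, "ry": 0, "rz": 0, "dx": -40, "dy": 0, "dz": 0, "gripper": -1}, {"rx": 0, "ry": 0, "rz": 0, "dx": 0, "dy": 0, "dz": 0, "gripper": -1}, {"rx": 0, "ry": 0, "rz": 0, "dx": 0, "dy": 0, "dz": 0, "gripper": -1}]}}

```text
clock: 29.52
tcp_pos: [0.5629, -0.1728, 0.3597]
orientation: [-2.241, -2.201, -0.0]
contact_force: [-0.1, -0.1, -0.6]
grip_width: 0.0001
gripper_force: 0.0
```

```bash
python3 - <<'E'
from h import *
s=r.grab_frame("side");o=r.get_obs();print(o["tcp_pos"],o["contact_force"])
cv2.imwrite("pics/v7.png",cv2.resize(s[130:400,240:480],None,fx=2.2,fy=2.2,interpolation=2))
E
```

```text
[ 0.56303332 -0.17206444  0.35985904] [-0.23218448  0.06884836 -0.14214668]
```

View pics/v7.png

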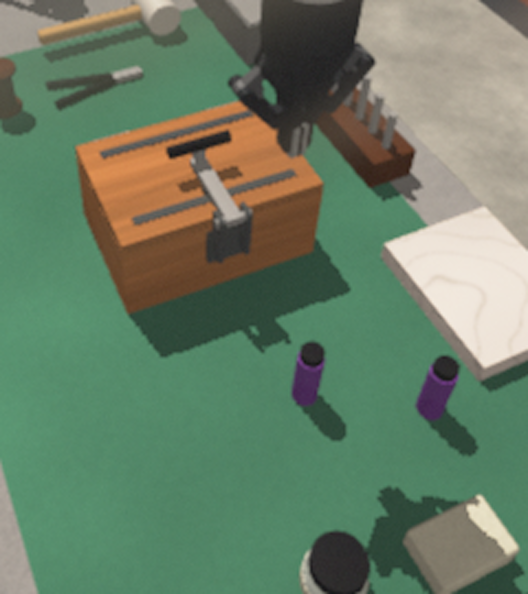

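The lid is shut, the clamp is down on it with its bar at crop (200,144), and the purple vials, jar and wax haven't moved.

```bash
python3 -c "
from bench import r
print(r.hand_in())"
```

```text
the job is handed in; nothing more can be done
None
```

The job is handed in at about 30 s: vial upright and fully down in the free well, beveller flat in the tray, lid shut, then the clamp fully down on it; the judge's verdict was not shown.

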